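# Lower the bench lift to its pointer with the release valve

## Task

The sample bottle stands on the raised platen of a hydraulic bench lift. Crack the lift's release valve open just a little by swinging the lever with the upright red handle anticlockwise, so that the platen sinks slowly (under 3 cm a second), and shut the valve again, snug on its seat but without forcing it, so that the platen stops and stays with its top level with the tip of the green pointer on the gauge post. The bottle must ride down standing on the platen; do not touch it, and leave the other things where they are.

Things in the scene. Friction and masses are not known exactly. Their poses are not given: they have to be found in the camera images.
- press: the lift, fixed on the bench: blue base plate 165 x 310 x 12 mm; grey cylinder (66 mm dia., 98 mm high) with ram and round platen at its left, grey valve block (58 mm high) at its right. Origin: underside of the plate; x away from the robot, y to the left, yaw up to 0.35 either way. Ram axis at x 30, y 80 mm, valve axis at x 0, y -85 mm in its frame
- valve_axis (a point): point on the upright axis of the release valve, 102 mm above the bench (the height of lever_grip)
- lever_grip (a point): point on the upright red handle of the valve lever, 102 mm above the bench. The handle is a round pin, 13 to 14 mm dia., 76 to 118 mm above the bench, on the end of a steel bar lever 80 mm from the valve axis (bar 12 mm wide, its top 75 mm up; 18 mm boss under the pin). Shut, the lever points along the press's -x axis, towards the robot; 2.5 N at the handle moves it and it stays where it is left
- valve (a joint): angle of the valve stem, rad: 0 = shut on its hard seat; grows anticlockwise seen from above to a stop at 1.3. At the start it is shut (0 to 0.03). Its friction is the 2.5 N felt at the handle
- ram (a joint): how far the ram has sunk from the top, m: 0 = up (start), end 0.075; it cannot be raised again. Valve shut, it holds. It begins to sink at some valve angle between 0.1 and 0.75 rad that depends on the hidden load; beyond that the speed grows by about 60 mm/s per further rad and follows the valve within 0.1 s
- platen_top (a point): centre of the top of the round aluminium platen (96 mm dia., 10 mm thick, black line round its rim); 190 mm above the bench at the start
- pointer_tip (a point): tip of the green pointer clipped on the gauge post (steel rod of 10 mm dia. to the left of the platen, top 225 mm up); it stands 30 to 60 mm below the platen's starting height, 4 mm beside its rim, and is fixed
- bottle: white plastic sample bottle with a red cap, 69 mm dia. x 106 mm, about 0.2 to 0.55 kg, standing loose on the platen; origin at the centre of its underside
- beaker: small white plastic beaker, 62 mm wide x 72 mm high, a bystander; origin at its underside
- petri: glass dish, 60 mm dia. x 14 mm, a bystander; origin at its underside
- timer: bench timer with three buttons, 66 x 62 x 19 mm, a bystander; origin at its underside
- flask: conical glass flask, 64 mm dia. x 100 mm, a bystander; origin at its underside
- lever (a joint): bend of the springy lever against the stem, rad (0 = straight, negative = pushed clockwise, to shut; 5 N at the handle bend it by 0.012, 1 mm); it adds to the valve angle in the handle's place. Turning the free stem bends it by 0.006 only. Snug on the seat: -0.015 or beyond (6 N or more at the handle); more than 0.055 either way (22 N) is forcing it. Aim for 10 to 14 N

How it is judged:
On the way, in this order (a step that is already met when the one before it is completed fails the run):
1. the valve is cracked open and the platen has begun to sink (8 mm) (value of joint valve above 0.05 rad and value of joint ram above 0.008 m), for 0.05 s.
2. the valve is shut on its seat and pressed snug (lever bent by 0.015 rad, 6 N) with the platen level with the pointer (within 6 mm) (value of joint lever below -0.015 rad and value of joint valve below 0.02 rad and z of platen_top in the frame of pointer_tip between -0.006 and 0.006 m), for 0.1 s.
At the end, for the whole second after the job is handed in: the platen's top is within 6 mm of the pointer tip's height and still, the valve is shut (below 0.03 rad), and the bottle stands upright on the middle of the platen (within 20 mm), at rest (z of platen_top in the frame of pointer_tip between -0.006 and 0.006 m and value of joint valve below 0.03 rad and velocity of joint ram below 0.002 m/s and horizontal distance between bottle and platen_top below 0.02 m and z of bottle in the frame of platen_top below 0.005 m and angle between bottle's own z axis and vertical below 0.1 rad and linear speed of bottle below 0.01 m/s); the robot touches nothing.
It fails at once if the platen sinks faster than 30 mm/s (velocity of joint ram above 0.03 m/s).
It fails at once if the valve is forced: its lever bent by more than 0.055 rad (22 N at the handle) (value of joint lever below -0.055 rad or value of joint lever above 0.055 rad).
It fails at once if the robot touches the bottle (contact force between any of the arm, the fingers and bottle above 0.5 N).
It fails at once if the bottle tips (angle between bottle's own z axis and vertical above 0.25 rad).
It fails at once if a bystander is disturbed by more than 30 mm (distance of any of beaker, petri, timer, flask from where it was at the start of the episode above 0.03 m).
It also fails if it takes over 56 s, if anything falls off the work surface, if the arm or the gripper's body presses on something with over 40 N, if the wrist force passes 120 N, or if a joint passes its speed limit or range.

## Robot

A 7-joint arm with a two-finger parallel gripper is mounted at the origin on a cart in front of the work surface, level with it; the furniture and walls round the work are solid. World frame = base frame: x ahead of the robot, y to its left, z up, the work surface at z = 0. Lengths are in m, angles in rad, forces in N, time in s.
With the tool pointing down it reaches from about 0.4 to 0.85 m from the base axis. Payload 6.9 kg.
Tool frame: the origin (TCP) lies at the very end of the fingers, on their centre line; the grasp point (between the pads) lies 19 mm behind it (bot.grip_depth is the distance from the TCP to the grasp point, in m); z points along the fingers, y is the line along which they close (so a half turn about z gives the same grasp; the last joint's range is limited). The gripper opens to 85 mm and grips with 20 to 120 N. Pads are 22 mm wide; open, the fingers measure 114 mm over their backs; the gripper's body (76 mm by 85 mm) begins 54 mm behind the grasp point. The pads swing forward as they close: fully open they stand 13 mm farther back than shut.
Start: joints at [1.282, 0.507, -0.238, 1.5, 0.126, 1.149, -0.155], TCP at [0.24, -0.577, 0.2] pointing down, gripper open.
Joint ranges: [-3.08, 3.08], [-0.24, 2.05], [-1.43, 1.35], [0, 2.5], [-1.52, 4.66], [0.17, 1.96], [-2.89, 2.89]. Speed limits (rad/s): [2.39, 2.39, 3.14, 3.14, 3.14, 3.14, 3.14].

## Interface

Orientations are given as a rotation vector (axis times angle).
In Python, from bench import bot gives the robot as it stands. The module is installed in compiled form; this text tells all that it offers.
- The arm moves only by the tool jog_arm, never from a script. Its argument "motion" is text: rows parted by semicolons, each of 7 numbers parted by spaces: the turn, a rotation vector about the tool's x, y, z in rad, then the shift along the tool's x, y, z in mm, then the finger opening in mm, from 0 to 85.4. In form: ax ay az x y z grip; .... A call has 1 to 5 rows; each row is the pose to reach, as a shift and turn from the pose commanded when the call began, along the tool's axes at that moment; what a row does not reach only later rows make up. A row lasts 1/8 s, in which the tool goes at most 62.5 mm and 10.7 degrees, less where a joint would pass 70% of its speed; a pose out of reach is approached as far as the arm can. A call with a gripper value outside its range is refused whole. The fingers move at their own pace and stop on an object; the grip force is fixed at half the most. Time passes only in rows, so rows that repeat a pose let the fingers close. It gives the time, the measured TCP pose, the force, the opening and the grip force at its end, in the units of the state.
- bot.observe(): the state, without advancing time (a new reading comes with each control period).
- bot.get_image(name): name is "side" or "top"; returns the picture (400x640x3 uint8, red, green, blue); there is no depth.
- bot.camera_info(name): a dict with "camera_matrix" (3x3 intrinsics, pixels), "R" (3x3) and "t" (3): a world point X has camera coordinates R X + t. Camera axes: x right, y down, z forward; pixel columns grow to the right and rows downward; lengths in m; the calibration is good to about 2 mm. A picture is of the moment at which its call begins. camera_info takes no time and is no camera call.
- bot.finish_job(): hands the job in; it is judged then, once.
The state is a dict: "t": time; "qpos": joint angles; "qd": joint speeds; "joint_torque": joint torques, N m; "tool_pos": TCP position; "tool_rot": TCP orientation; "force": force on the tool from outside, world axes, zero at the start; "torque": the same for the moment, N m; "width": opening from 0.0 (shut) to 1.0 (fully open); "finger_force": force on a finger pad.
Only numpy, scipy, OpenCV 4.12 (cv2) and the standard library are available. Lean on these libraries where they do the work, as an engineer would, in place of code of your own. Each camera call takes 0.05 s, during which the arm holds its last target. There are 200 camera calls.

## Working session

There is one attempt and no reset: what is moved stays moved. The work goes in short steps, Python scripts to look and compute and a tool call to move; the robot and the scene stay as the last step left them, time stands still between calls to the robot, and variables do not carry over. Pictures are saved under pics/ and viewed, at most 10 in all, crops included, and the job is handed in when it is done.

Besides the shell and the picture viewer there is one more tool, called after "Request:" as name(argument=value, ...), one argument or row to a line, values as JSON. jog_arm: Moves the arm, as the interface text tells. Its arguments: {"type":"object","properties":{"motion":{"type":"string"}},"required":["motion"]}

```bash
mkdir -p pics
python3 - <<'E'
from bench import bot
import cv2,numpy as np
for n in("side","top"):
    im=bot.get_image(n); cv2.imwrite(f"pics/{n}0.png",im[...,::-1])
    c=bot.camera_info(n); print(n,c["camera_matrix"].round(1).tolist(),c["R"].round(3).tolist(),c["t"].round(3).tolist(),(-c["R"].T@c["t"]).round(3))
o=bot.observe();print({k:np.round(v,3) for k,v in o.items()},bot.grip_depth)
E
```

```text
side [[367.8, 0.0, 321.2], [0.0, 367.8, 204.1], [0.0, 0.0, 1.0]] [[-0.929, -0.37, 0.003], [-0.151, 0.371, -0.916], [0.338, -0.852, -0.4]] [0.485, 0.195, 0.859] [0.189 0.838 0.521]
top [[458.2, 0.0, 328.9], [0.0, 458.2, 203.4], [0.0, 0.0, 1.0]] [[-0.027, -1.0, -0.003], [-0.994, 0.028, -0.103], [0.103, 0.001, -0.995]] [-0.014, 0.567, 1.641] [ 0.394 -0.03   1.69 ]
{'t': np.float64(0.1), 'qpos': array([ 1.282,  0.508, -0.237,  1.501,  0.126,  1.149, -0.155]), 'qd': array([-0.   , -0.001, -0.001, -0.   ,  0.001,  0.   ,  0.001]), 'joint_torque': array([-4.0000e-03, -6.2183e+01, -2.1940e+00, -2.5020e+01,  1.3000e-02,
        8.0000e-03,  0.0000e+00]), 'tool_pos': array([ 0.24 , -0.577,  0.199]), 'tool_rot': array([-3.079e+00, -6.140e-01,  1.000e-03]), 'force': array([ 1.075,  0.734, -0.363]), 'torque': array([-0.046,  0.024, -0.011]), 'finger_force': np.float64(0.0), 'width': np.float64(1.003)} 0.0187
```

View pics/side0.png

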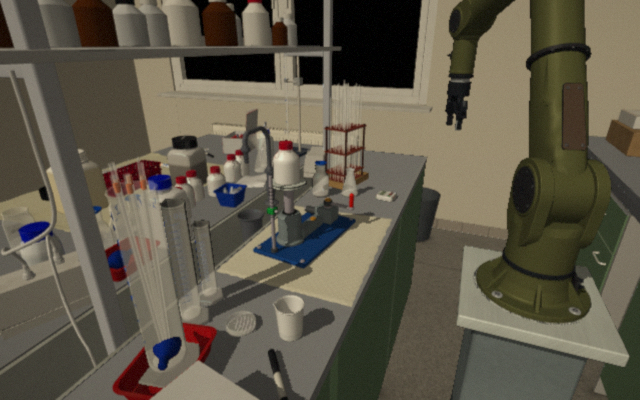

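View pics/top0.png

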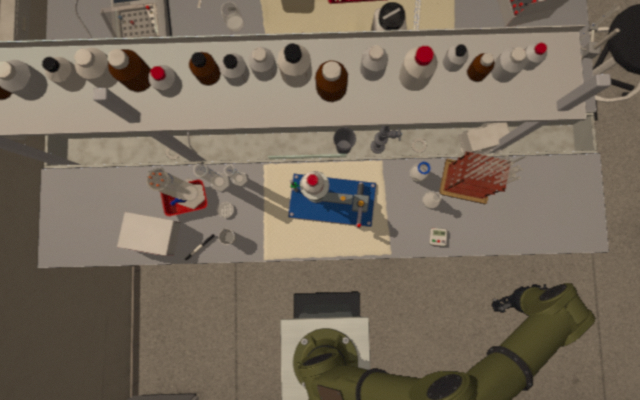

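Side view: red handle near (351,200), green pointer near (270,210), platen near (288,182). Top view: handle near (359,226), valve near (361,203), blue plate centred near (333,200). I'll measure these with masks next.

```bash
cat > h.py <<'E'
from bench import bot
import cv2,numpy as np
C={n:bot.camera_info(n) for n in("side","top")}
def ray(n,p):
    c=C[n];d=c["R"].T@np.linalg.solve(c["camera_matrix"],[p[0],p[1],1.]);return -c["R"].T@c["t"],d
def plane(n,p,z):
    o,d=ray(n,p);return o+d*(z-o[2])/d[2]
def tri(ps,pt):
    o,d=ray("side",ps);a,b=ray("top",pt)
    s=np.linalg.lstsq(np.c_[d,-b],a-o,rcond=None)[0];p,q=o+d*s[0],a+b*s[1]
    return (p+q)/2,np.linalg.norm(p-q)
def proj(n,X):
    c=C[n];x=c["camera_matrix"]@(c["R"]@np.asarray(X)+c["t"]);return x[:2]/x[2]
def mask(im,col,box):
    h=cv2.cvtColor(im,cv2.COLOR_RGB2HSV_FULL).astype(int);H,S,V=h[...,0]*360/255,h[...,1],h[...,2]
    m={"red":((H<15)|(H>345))&(S>130)&(V>60),"green":(H>90)&(H<170)&(S>90)&(V>40),"blue":(H>195)&(H<240)&(S>130)}[col]
    k=np.zeros_like(m);x0,y0,x1,y1=box;k[y0:y1,x0:x1]=1;return m&k
def blobs(m,mn=4):
    n,l,s,c=cv2.connectedComponentsWithStats(m.astype(np.uint8));return [(s[i].tolist(),c[i].round(1).tolist()) for i in range(1,n) if s[i][4]>=mn]
E
python3 - <<'E'
from h import *
S=cv2.imread("pics/side0.png")[...,::-1].copy();T=cv2.imread("pics/top0.png")[...,::-1].copy()
print("sr",blobs(mask(S,"red",(335,185,370,220))));print("tr",blobs(mask(T,"red",(340,210,380,240)),2))
print("sg",blobs(mask(S,"green",(255,195,290,225)),2));print("tg",blobs(mask(T,"green",(280,170,310,200)),2))
m=mask(T,"blue",(280,165,385,240));p=np.argwhere(m)[:,::-1].astype(np.float32)
r=cv2.minAreaRect(p);b=cv2.boxPoints(r);print(r)
w=np.array([plane("top",q,.012) for q in b]);print(w.round(3),w.mean(0).round(3),np.linalg.norm(np.diff(w,axis=0),axis=1))
a=cv2.resize(S[150:270,230:390],None,fx=5,fy=5,interpolation=2);cv2.imwrite("pics/sc.png",a[...,::-1])
a=cv2.resize(T[160:240,270:390],None,fx=6,fy=6,interpolation=2);cv2.imwrite("pics/tc.png",a[...,::-1])
E
```

```text
sr [([349, 193, 5, 14, 61], [350.9, 199.7])]
tr [([357, 223, 4, 4, 13], [358.5, 224.8])]
sg [([267, 207, 11, 8, 59], [270.9, 210.3])]
tg [([291, 182, 8, 6, 26], [294.4, 184.9])]
((331.7561950683594, 199.77957153320312), (81.76519775390625, 42.41092300415039), 6.581944942474365)
[[ 0.525  0.12   0.012]
 [ 0.681  0.099  0.012]
 [ 0.638 -0.201  0.012]
 [ 0.482 -0.177  0.012]] [ 0.582 -0.04   0.012] [0.1574816  0.30277959 0.15704811]
```

View pics/sc.png

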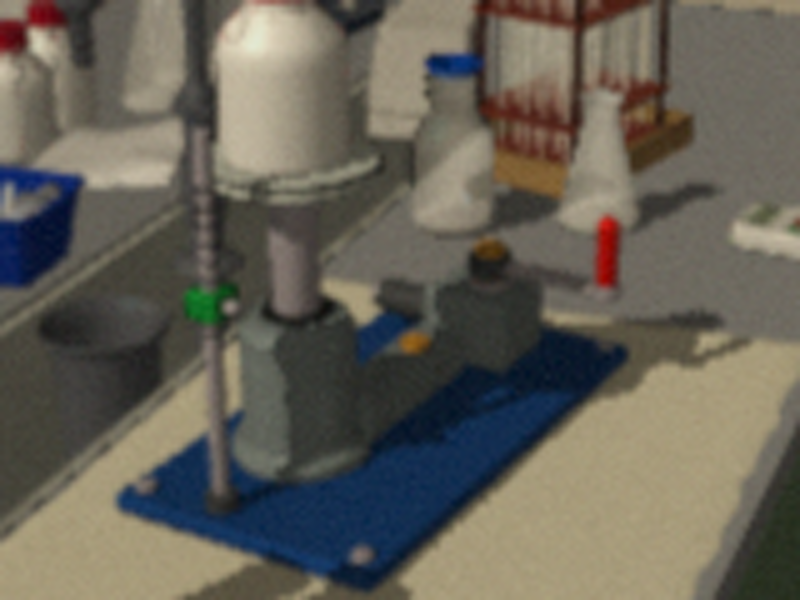

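View pics/tc.png

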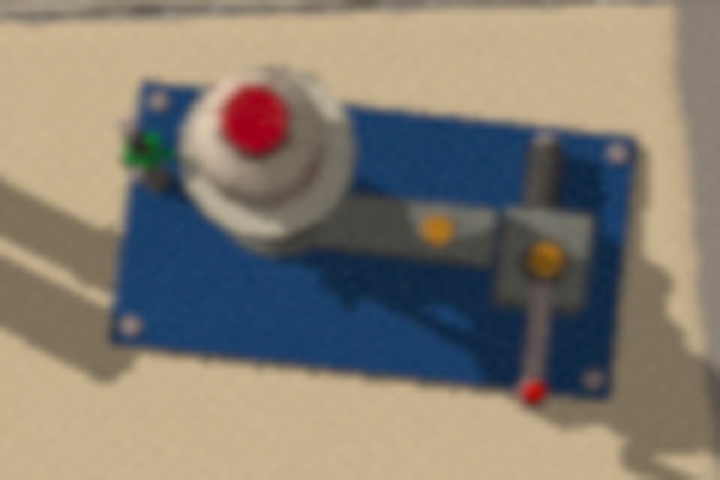

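The crops show the red pin at side (351,200) and top (358.5,225). The green clip is on the post at side (271,210), and the orange-capped valve is at top about (361,203). Next I'll triangulate.

Run:
```python
from h import *
S=cv2.imread("pics/side0.png")[...,::-1].copy();T=cv2.imread("pics/top0.png")[...,::-1].copy()
print("pin",tri((350.9,199.7),(358.5,224.8)),"pin top plane .118",plane("top",(358.5,224.8),.115))
print("valve cap",tri((230+490/5,150+248/5),(270+545/6,160+258/6)))
print("green",tri((270.9,210.3),(294.4,184.9)))
m=mask(T,"blue",(280,165,385,240)).astype(np.uint8)
cn=max(cv2.findContours(m,0,2)[0],key=cv2.contourArea);h=cv2.convexHull(cn)
q=cv2.approxPolyDP(h,5,True)[:,0];print("quad",[plane("top",x,.012).round(3)[:2].tolist() for x in q])
for yaw in(-.12,-.14,-.16):
    R=np.array([[np.cos(yaw),-np.sin(yaw)],[np.sin(yaw),np.cos(yaw)]]);o=np.array([.582,-.040])
    print(yaw,"valve",o+R@[0,-.085],"pin",o+R@[-.08,-.085],"ram",o+R@[.03,.08])
yaw=-.14;R=np.array([[np.cos(yaw),-np.sin(yaw)],[np.sin(yaw),np.cos(yaw)]])
r=np.array([*(o+R@[.03,.08]),.19]);print("ram px",proj("side",r),proj("top",r))
for k in(.19,.18):
  print("rim side near post",k,[proj("side",r+[.048*np.cos(t),.048*np.sin(t),k-.19]).round(1).tolist() for t in(0,1.57,3.14,4.71)])
for z in(.13,.145,.16): print(z,"tip",proj("side",[*(o+R@[.03,.08+.052]),z]).round(1))
for r in range(205,218): print(r,[tuple(int(v) for v in S[r,c]) for c in range(265,281)])
```

```text
pin (array([ 0.48030638, -0.13060328,  0.0957125 ]), np.float64(0.0028130838359207593)) pin top plane .118 [ 0.4806036 -0.1290148  0.115    ]
valve cap (array([ 0.55780242, -0.14266122,  0.07906034]), np.float64(0.003358326954629284))
green (array([0.62437611, 0.08819862, 0.12867085]), np.float64(0.002475348691062744))
quad [[0.61, 0.106], [0.56, -0.11], [0.497, -0.123], [0.525, 0.104]]
-0.12 valve [ 0.57182446 -0.12438873] pin [ 0.49239977 -0.11481176] ram [0.62136124 0.03583332]
-0.14 valve [ 0.57013884 -0.12416836] pin [ 0.49092156 -0.11300491] ram [0.62286993 0.03503099]
-0.16 valve [ 0.56845795 -0.12391432] pin [ 0.48947977 -0.11116886] ram [0.62436228 0.03419864]
ram px [280.54065694 181.32933376] [308.84826574 181.92034114]
rim side near post 0.19 [[264.5, 179.0], [271.6, 187.4], [297.1, 183.8], [288.7, 175.7]]
rim side near post 0.18 [[264.7, 182.5], [271.8, 191.1], [297.2, 187.4], [288.9, 179.2]]
0.13 tip [269.7 209.3]
0.145 tip [269.4 203.9]
0.16 tip [269.1 198.5]
205 [(70, 66, 58), (73, 69, 59), (71, 68, 61), (75, 74, 65), (82, 77, 73), (96, 88, 84), (102, 94, 86), (82, 77
[... 2231 characters left out ...]
, 57), (69, 66, 54), (65, 62, 56), (64, 62, 57), (69, 67, 61), (71, 74, 64), (84, 86, 74), (75, 76, 66), (53, 56, 43), (41, 45, 39), (57, 57, 52), (93, 89, 76), (100, 99, 85), (101, 106, 92), (103, 104, 96), (102, 106, 96)]
216 [(66, 67, 59), (70, 67, 57), (73, 67, 59), (68, 71, 57), (71, 68, 65), (84, 80, 75), (102, 93, 89), (86, 78, 73), (58, 55, 53), (57, 54, 48), (89, 86, 74), (105, 102, 87), (97, 95, 83), (102, 107, 95), (110, 115, 103), (109, 112, 100)]
217 [(73, 71, 62), (71, 69, 59), (72, 67, 58), (71, 67, 60), (70, 67, 63), (80, 78, 71), (95, 86, 80), (84, 80, 73), (60, 57, 52), (70, 69, 59), (108, 104, 86), (92, 88, 74), (84, 84, 73), (97, 101, 91), (104, 110, 98), (110, 117, 103)]
```

Run:
```python
from h import *
S=cv2.imread("pics/side0.png")[...,::-1].copy();T=cv2.imread("pics/top0.png")[...,::-1].copy()
v=np.array([.558,-.1425]);yaw=-.15
R=np.array([[np.cos(yaw),-np.sin(yaw)],[np.sin(yaw),np.cos(yaw)]])
o=v-R@[0,-.085];ram=o+R@[.03,.08];print("o",o,"ram",ram)
for z in(.19,.18): print(z,[proj("side",[ram[0]+.048*np.cos(t),ram[1]+.048*np.sin(t),z]).round(1).tolist() for t in np.arange(0,6.2,.785)])
post=np.array([.624,.088]);u=(post-ram);print(np.linalg.norm(u));u/=np.linalg.norm(u);tip=ram+.052*u
print("post base",proj("side",[*post,.012]),"post top",proj("side",[*post,.225]))
for z in(.125,.13,.135,.14): print(z,"tip",tip,proj("side",[*tip,z]).round(1),"clip",proj("side",[*post,z]).round(1),proj("top",[*tip,z]).round(1))
print("cap",blobs(mask(T,"red",(295,165,330,200)),10),blobs(mask(S,"red",(265,130,310,160)),10))
a=cv2.resize(S[170:225,255:320],None,fx=12,fy=10,interpolation=2);b=cv2.resize(T[170:200,283:343],None,fx=13,fy=13,interpolation=2)
cv2.imwrite("pics/g1.png",a[...,::-1])
for r in range(178,192): print(r,[tuple(int(v) for v in T[r,c]) for c in range(288,304)])
```

```text
o [ 0.57070224 -0.05845446] ram [0.61232042 0.01616408]
0.19 [[271.4, 177.3], [269.8, 182.0], [278.9, 185.5], [293.4, 185.5], [303.9, 181.9], [304.3, 177.3], [295.2, 174.1], [281.9, 174.1]]
0.18 [[271.6, 180.8], [270.1, 185.6], [279.1, 189.2], [293.5, 189.2], [304.0, 185.5], [304.4, 180.7], [295.3, 177.6], [282.1, 177.6]]
0.07277919575677583
post base [273.76622886 249.78423224] post top [269.54888777 174.72540657]
0.125 tip [0.62066536 0.06749012] [276.6 208.8] clip [271.6 211.7] [300.3 185.6]
0.13 tip [0.62066536 0.06749012] [276.5 207.1] clip [271.5 209.9] [300.2 185.4]
0.135 tip [0.62066536 0.06749012] [276.4 205.3] clip [271.4 208.1] [300.1 185.2]
0.14 tip [0.62066536 0.06749012] [276.3 203.5] clip [271.3 206.3] [300.1 185. ]
cap [([307, 175, 11, 11, 97], [312.1, 179.8])] [([279, 140, 14, 10, 117], [285.1, 145.0])]
178 [(200, 178, 142), (198, 178, 142), (197, 175, 141), (186, 167, 138), (151, 142, 130), (93, 101, 115), (60, 79, 107), (70, 81, 106), (75, 83, 101), (60, 71, 93), (39, 63, 95), (28, 61, 101), (47, 71, 105), (99, 106, 118), (156, 148, 140), (190, 174, 155)]
179 [(198
[... 2585 characters left out ...]
 (153, 142, 129), (120, 113, 114), (96, 90, 90), (74, 69, 67), (61, 58, 53), (59, 56, 52), (51, 52, 56), (37, 49, 66), (46, 59, 80), (86, 92, 100), (121, 118, 111), (139, 131, 119), (154, 144, 127)]
190 [(200, 177, 145), (198, 177, 142), (185, 166, 138), (139, 131, 123), (92, 93, 106), (70, 74, 89), (63, 65, 74), (63, 59, 60), (58, 54, 53), (47, 46, 50), (32, 42, 57), (35, 47, 68), (80, 82, 88), (134, 128, 119), (164, 156, 138), (172, 162, 143)]
191 [(200, 179, 144), (194, 174, 139), (171, 156, 131), (121, 116, 116), (63, 77, 103), (41, 63, 96), (48, 63, 86), (56, 62, 73), (50, 52, 61), (37, 44, 58), (26, 39, 61), (22, 42, 65), (67, 72, 80), (129, 125, 115), (165, 155, 139), (177, 168, 148)]
```

View pics/g1.png

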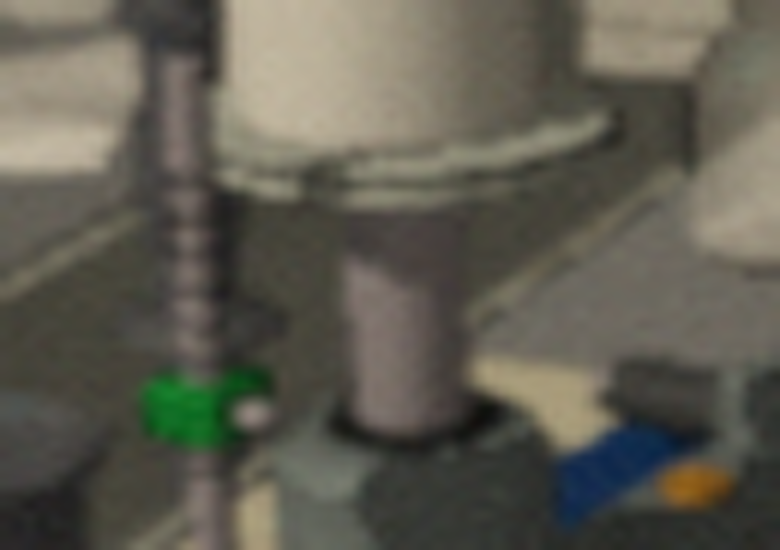

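The pin is near (0.480,-0.130), the valve near (0.558,-0.143), yaw about -0.15. The pointer tip is near z 0.129, so the target drop is about 60 mm. I'll move toward the pin now, with the fingers partly closed as a fork.

Request:
jog_arm(
  motion="0 0 0.1 39 -32 0 40; 0 0 0.2 78 -64 0 40; 0 0 0.3 117 -96 0 40; 0 0 0.42 156 -128 0 40; 0 0 0.543 195 -160 0 40",
)

```text
t: 0.72
tool_pos: [0.3589, -0.3529, 0.1999]
tool_rot: [-3.132, 0.241, 0.0]
force: [0.8, 0.5, 0.1]
width: 0.466
finger_force: 0.0
```

```bash
cat >> h.py <<'E'
from scipy.spatial.transform import Rotation as Ro
def tip(a): # tool x and y direction deg from pose
    return np.degrees(np.arctan2(a[1],a[0]))
def rel(P,ang):
    """shift (mm) and turn for TCP at P, tool down, tool x pointing at world azimuth ang deg"""
    s=bot.observe();R0=Ro.from_rotvec(s["tool_rot"])
    a=np.radians(ang);M=np.c_[[np.cos(a),np.sin(a),0],[np.sin(a),-np.cos(a),0],[0,0,-1]]
    return (R0.inv()*Ro.from_matrix(M)).as_rotvec().round(3),(R0.inv().apply(np.array(P)-s["tool_pos"])*1000).round(1)
E
python3 - <<'E'
from h import *
s=bot.observe();print(s["t"],s["tool_pos"],Ro.from_rotvec(s["tool_rot"]).as_matrix().round(3).tolist(),s["qpos"].round(2))
print(rel([.480,-.130,.2],-8.5))
E
```

```text
0.725 [ 0.35891494 -0.35294127  0.19988061] [[0.988, -0.153, -0.0], [-0.153, -0.988, 0.0], [-0.0, -0.0, -1.0]] [ 0.85  0.32 -0.16  1.81  0.06  1.01 -1.06]
(array([-0.   ,  0.   , -0.005]), array([ 8.560e+01, -2.388e+02, -1.000e-01]))
```

Request:
jog_arm(
  motion="0 0 0 17 -48 0 40; 0 0 0 34 -96 0 40; 0 0 0 52 -144 0 40; 0 0 0 69 -192 0 40; 0 0 0 86 -239 0 40",
)

```text
t: 1.35
tool_pos: [0.4794, -0.1295, 0.2]
tool_rot: [-3.133, 0.234, 0.001]
force: [1.7, -1.9, 1.0]
width: 0.467
finger_force: 0.0
```

Request:
jog_arm(
  motion="0 0 0 0 0 30 40; 0 0 0 0 0 60 40; 0 0 0 0 0 72 40; 0 0 0 0 0 72 40",
)

```text
t: 1.85
tool_pos: [0.4786, -0.131, 0.1277]
tool_rot: [-3.133, 0.234, 0.002]
force: [0.2, 0.2, 0.2]
width: 0.466
finger_force: 0.0
```

Run:
```python
from h import *
s=bot.observe();print(s["t"],s["tool_pos"],s["force"].round(2))
S=bot.get_image("side");T=bot.get_image("top")
print(blobs(mask(S,"red",(335,185,370,220)),2),blobs(mask(T,"red",(340,210,380,240)),2))
a=cv2.resize(S[110:230,280:400],None,fx=5,fy=5);b=cv2.resize(T[160:280,300:340+0],None,fx=5,fy=5)
cv2.imwrite("pics/f1.png",a[...,::-1])
```

```text
1.85 [ 0.47861537 -0.1310451   0.12766621] [0.22 0.16 0.17]
[([349, 193, 5, 14, 60], [350.9, 199.8])] []
```

View pics/f1.png

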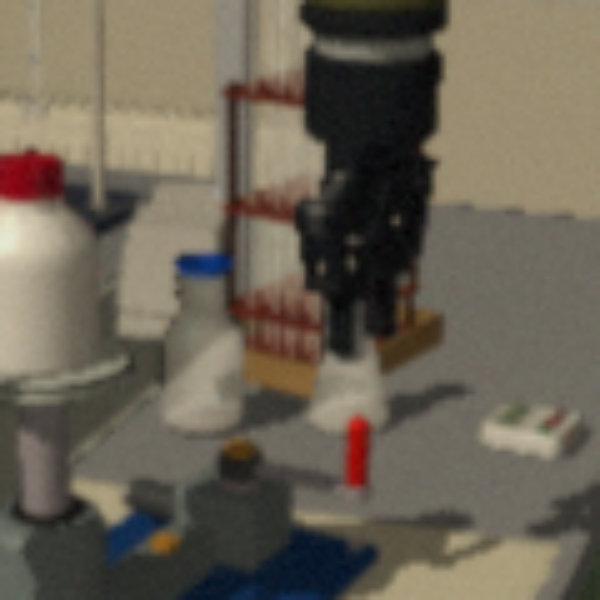

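The fork is over the pin: fingertips at crop (345,350) and (382,330), pin top at (357,420). I'll descend straight down and narrow the fork gently.

Request:
jog_arm(
  motion="0 0 0 1.5 0 20 40; 0 0 0 1.5 0 42 40; 0 0 0 1.5 0 42 40; 0 0 0 1.5 0 42 30; 0 0 0 1.5 0 42 30",
)

```text
t: 2.58
tool_pos: [0.4813, -0.1315, 0.0872]
tool_rot: [3.132, -0.234, 0.003]
force: [-0.2, -0.2, -1.3]
width: 0.35
finger_force: 0.0
```

Request:
jog_arm(
  motion="0 0 0 0 0 0 24; 0 0 0 0 0 0 24; 0 0 0 0 0 0 20; 0 0 0 0 0 0 20",
)

```text
t: 3.08
tool_pos: [0.4805, -0.1312, 0.0861]
tool_rot: [-3.133, 0.234, 0.0]
force: [-0.6, 0.1, 0.9]
width: 0.234
finger_force: 0.0
```

```bash
cat >> h.py <<'E'
from scipy.optimize import brentq
RAM=np.array([.6123,.0162]);CAP0=(285.1,145.0)
def capz(row): return brentq(lambda z:proj("side",[*RAM,z])[1]-row,.1,.4)
def drop():
    t=bot.observe()["t"];S=bot.get_image("side");b=max(blobs(mask(S,"red",(265,125,310,185)),40),key=lambda b:b[0][4])
    z0=capz(CAP0[1]);y=b[1][1];print("t %.2f drop %.1f mm"%(t,1000*(z0-capz(y))),"area",b[0][4]);return S
E
python3 -c "
from h import *
drop();print(capz(CAP0[1]))"
```

```text
t 3.08 drop -0.3 mm area 116
0.2835722234900739
```

Request:
jog_arm(
  motion="0 0 0 0 0 0 17; 0 0 -0.05 0.1 4 0 17; 0 0 -0.1 0.4 8 0 17; 0 0 -0.1 0.4 8 0 17",
)

```text
t: 3.62
tool_pos: [0.4798, -0.1393, 0.0861]
tool_rot: [-3.14, 0.078, -0.0]
force: [0.1, 1.1, 2.1]
width: 0.196
finger_force: 0.6
```

```bash
python3 -c "
from h import *
drop()"
```

```text
t 3.62 drop -0.3 mm area 117
```

Request:
jog_arm(
  motion="0 0 -0.05 0.1 4 0 17; 0 0 -0.1 0.4 8 0 17; 0 0 -0.1 0.4 8 0 17",
)

```text
t: 4.05
tool_pos: [0.4799, -0.1473, 0.0861]
tool_rot: [-3.141, -0.078, -0.0]
force: [-0.3, 1.4, 2.2]
width: 0.203
finger_force: 0.6
```

```bash
python3 -c "
from h import *
drop()"
```

```text
t 4.05 drop -0.3 mm area 116
```

Request:
jog_arm(
  motion="0 0 -0.05 0.1 4 0 17; 0 0 -0.1 0.4 8 0 17; 0 0 -0.1 0.4 8 0 17",
)

```text
t: 4.47
tool_pos: [0.4807, -0.1552, 0.0862]
tool_rot: [3.133, 0.234, 0.001]
force: [0.3, -0.1, 2.5]
width: 0.194
finger_force: 1.2
```

```bash
python3 -c "
from h import *
drop()"
```

```text
t 4.47 drop 0.0 mm area 117
```

Request:
jog_arm(
  motion="0 0 -0.05 0.1 4 0 17; 0 0 -0.1 0.4 8 0 17; 0 0 -0.1 0.4 8 0 17",
)

```text
t: 4.9
tool_pos: [0.4823, -0.1631, 0.0862]
tool_rot: [3.117, 0.39, 0.0]
force: [-0.4, 0.7, 3.0]
width: 0.198
finger_force: 1.3
```

```bash
python3 -c "
from h import *
drop();S=bot.get_image('side');b=blobs(mask(S,'red',(325,185,375,225)),4);print(b,[plane('side',x[1],.097).round(4) for x in b])"
```

```text
t 4.90 drop 0.3 mm area 117
[([351, 191, 5, 14, 55], [353.2, 197.5])] [array([ 0.4768, -0.1468,  0.097 ])]
```

Run:
```python
from h import *
S=bot.get_image("side");T=bot.get_image("top")
a=cv2.resize(S[150:240,300:400],None,fx=6,fy=6);b=cv2.resize(T[180:260,330:390],None,fx=6.75*.99,fy=6.75)
cv2.imwrite("pics/f2.png",a[...,::-1])
s=bot.observe();print(proj("side",s["tool_pos"]),proj("side",s["tool_pos"]+[0,0,.03]),proj("side",[.48,-.13,.118]))
print(blobs(mask(T,"red",(340,200,390,245)),1))
```

```text
[352.88713438 198.61615373] [353.25750643 189.48126076] [350.72696578 192.78987504]
[]
```

View pics/f2.png

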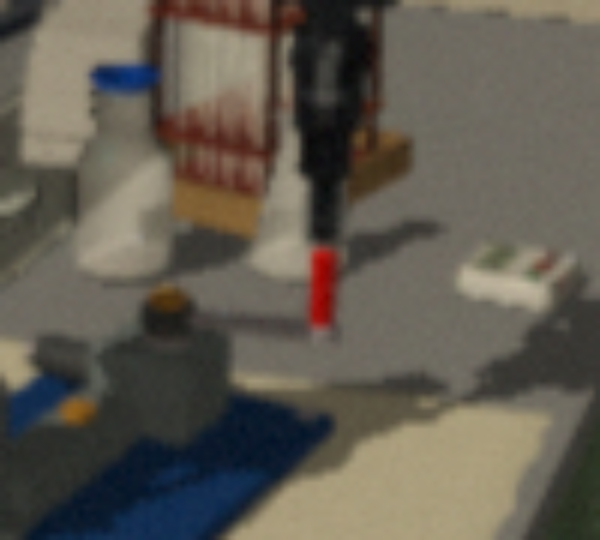

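Run:
```python
from h import *
S0=cv2.imread("pics/side0.png")[...,::-1].astype(int);S=bot.get_image("side").astype(int)
d=np.abs(S-S0).sum(2)
print("    ",list(range(340,372)))
for r in range(180,212,1): print(r,"".join("#" if v>120 else "+" if v>45 else "." for v in d[r,340:372])," ","".join("R" if (S[r,c,0]>2*S[r,c,1]) else "#" if S[r,c].sum()<130 else "." for c in range(340,372)))
```

```text
[340, 341, 342, 343, 344, 345, 346, 347, 348, 349, 350, 351, 352, 353, 354, 355, 356, 357, 358, 359, 360, 361, 362, 363, 364, 365, 366, 367, 368, 369, 370, 371]
180 ..........+#####................   ............#####...............
181 ..........+#####................   R...........####................
182 ..........+#####.+..............   ............####................
183 ..........+#####................   ............####................
184 ..........+#####+...............   ............####................
185 ..........+######+..............   ............####................
186 ..........+######+..............   ............####................
187 ..........+######+..............   ............####................
188 ..........+######+..............   ............####................
189 ..........+######+..............   .............###................
190 ..........+#####+...............   ................................
191 ...........++###+...............   .............RR.................
192 ............####+...............   ............RRRR................
193
[... 664 characters left out ...]
+................   ............RRR.................
203 ++++++++++##++#+................   ............RRR.................
204 ....++++++###++++...............   .............R..................
205 ++++.....+####.++...............   ................................
206 +++++++..+####.+................   ................................
207 +++++++...++++..................   ................................
208 ....++.......++.................   ................................
209 ............++..................   ................................
210 ................................   ................................
211 ................................   ................................
```

Run:
```python
from h import *
S0=cv2.imread("pics/side0.png")[...,::-1].astype(int)
print("start TCP px",proj("side",[.24,-.577,.2]),proj("side",[.24,-.577,.23]))
m=(S0[90:140,435:480].sum(2)<150);ys,xs=np.nonzero(m);print("dark bottom",ys.max()+90,xs[ys==ys.max()]+435)
for r in range(112,136): print(r,"".join("#" if v<150 else "+" if v<220 else "." for v in S0[r,440:475].sum(1)))
for z in(.086,.1,.118): 
  s=bot.observe();R=Ro.from_rotvec(s["tool_rot"]).as_matrix()
  for k in(-1,1): print(z,k,proj("side",s["tool_pos"]+R[:,1]*k*.012+[0,0,z-.0862]).round(1))
print(s["tool_pos"])
```

```text
start TCP px [450.63628918 139.29666276] [451.82056956 131.16662277]
dark bottom 128 [457 458 459 460]
112 .......###################.........
113 .......######++###########.........
114 .......+#####..+##########+........
115 ........####+...##########+........
116 .......+#####...##########.........
117 .......+#####...##########.........
118 .......######...#######+...........
119 .......#####+...#######............
120 .......#####....+#####.............
121 .......#####+....+####.............
122 ......+#####.....+####.............
123 ......+#####.....+####.............
124 .......####+.....####+.............
125 .................####..............
126 .................####..............
127 ................+####..............
128 ................+####..............
129 .................++++..............
130 ...................................
131 ...................................
132 ...................................
133 ...................................
134 ...................................
135 ...................................
0.086 -1 [352.7 200.2]
0.086 1 [353.1 197.2]
0.1 -1 [352.9 195.9]
0.1 1 [353.3 193. ]
0.118 -1 [353.1 190.4]
0.118 1 [353.5 187.5]
[ 0.48229521 -0.16294304  0.08616312]
```

The side view shows the pin unoccluded, with the fingertips ending around row 190. The physical tips are therefore about 30 mm short of the nominal TCP and are only grazing the top of the pin. I'll lift, re-centre over the pin at its present place, and go deeper while straddling the bar.

Request:
jog_arm(
  motion="0 0 0 0 0 -25 17; 0 0 0 0 0 -30 40; 0 0 0 0 0 -30 40; 0 0 0 0 0 -30 40",
)

```text
t: 5.65
tool_pos: [0.4816, -0.163, 0.1154]
tool_rot: [-3.117, -0.393, 0.002]
force: [0.1, 0.0, -0.4]
width: 0.469
finger_force: 0.0
```

Run:
```python
from h import *
S=drop();b=blobs(mask(S,'red',(325,185,375,225)),4);print(b,[plane('side',x[1],.097).round(4) for x in b])
P=plane('side',b[0][1],.097);a=np.degrees(np.arctan2(-.1425-P[1],.558-P[0]));print(a,rel([P[0],P[1],.116],a))
for r in range(172,195): print(r,"".join("#" if v<150 else "+" if v<220 else "." for v in S[r,335:375].astype(int).sum(1)))
print(bot.observe()["tool_pos"])
```

```text
t 5.65 drop 3.1 mm area 118
[([351, 191, 5, 14, 56], [353.3, 197.3])] [array([ 0.4769, -0.1484,  0.097 ])]
4.183774740617382 (array([-0.001,  0.001,  0.178]), array([ -1. , -15.2,  -0.6]))
172 +++.++...+#......#####++..##+...........
173 +#+++#+..##......#####++.+##+..+++......
174 ++++##++.##......#####++++##+++##+......
175 .+..+++++#+......#####++#+##+####+......
176 .........#.......+####+++++++###++......
177 .+.......+.......#####+++++####+#.......
178 .+..+....+.......#####++++#+###++.......
179 .+..++...+.......#####+++####+++........
180 +++.++...........#####++##+++...........
181 ++.+++++.........+###+++#+++............
182 ....++++.............+++++..............
183 .....................+++................
184 ......................+.................
185 ........................................
186 ........................................
187 ................................++++++..
188 ++............................++++++++..
189 ++++++..................++++++++++......
190 ++++++.................+++++++++........
191 ++++++.................++++++++.........
192 +++++..............++..++++++...........
193 +++...............+++..+++..............
194 ..................++++.++...............
[ 0.48163974 -0.16296127  0.11536106]
```

Request:
jog_arm(
  motion="0 0 0.178 -1 -15 0 40; 0 0 0.178 -1 -15 20 40; 0 0 0.178 -1 -15 40 40; 0 0 0.178 -1 -15 40 40",
)

```text
t: 6.2
tool_pos: [0.4762, -0.1484, 0.0746]
tool_rot: [-3.138, -0.115, 0.005]
force: [-0.8, 0.3, -0.6]
width: 0.466
finger_force: 0.0
```

Run:
```python
from h import *
S=drop();b=blobs(mask(S,'red',(325,185,375,225)),2);print(b)
for r in range(178,208): print(r,"".join("R" if v[0]>2*v[1] and v[0]>50 else "#" if v.sum()<150 else "+" if v.sum()<220 else "." for v in S[r,335:375].astype(int)))
s=bot.observe();print(s["tool_pos"],s["force"].round(1))
```

```text
t 6.20 drop 5.5 mm area 119
[([351, 198, 5, 7, 26], [353.1, 200.7])]
178 .+.......+#+###################++.......
179 .+..++...+..####++############++........
180 +++.++......###+..#######+++++..........
181 .+..+R+.....###+..#######+++............
182 .....++.....#############+..............
183 ............#############...............
184 ............#############...............
185 ..............+#########+...............
186 ...............#########+...............
187 ...............#####++##+.......++++++..
188 ++.............#####++###.....++++++++..
189 ++++++.........#####++###+++++++++......
190 ++++++.........#####++###+#+++++........
191 ++++++.........#####++###++++++.........
192 +++++..........#####++++#++++...........
193 +++............#####+..+++..............
194 ...............#####+.+++...............
195 ...............#####+++.................
196 ................+##++...................
197 .................++.....................
198 .................RR.....................
199 .................RRRR...................
200 .................RRRR...................
201 .................RRRR...................
202 ++...............RRR+...................
203 +++++++++++++....RRR+...................
204 +++++.+.+++++++...R.+...................
205 +++.....................................
206 #++.....................................
207 ###.....................................
[ 0.47687041 -0.14853939  0.07551207] [-0.3 -0.5 -0.1]
```

The near finger now covers the upper half of the pin down to row 197, so the fork straddles it. The platen is sinking at about 4.4 mm/s. I'll go down another 14 mm and narrow.

Request:
jog_arm(
  motion="0 0 0 0 0 14 40; 0 0 0 0 0 14 30; 0 0 0 0 0 14 20; 0 0 0 0 0 14 20; 0 0 0 0 0 14 20",
)

```text
t: 6.88
tool_pos: [0.4775, -0.1491, 0.0623]
tool_rot: [3.139, 0.114, 0.0]
force: [-0.7, -2.1, 0.1]
width: 0.233
finger_force: 0.7
```

Run:
```python
from h import *
S=drop();s=bot.observe();print(s["tool_pos"],s["force"].round(1),blobs(mask(S,'red',(325,185,375,225)),1))
```

```text
t 6.88 drop 7.8 mm area 120
[ 0.47745453 -0.1490504   0.0622572 ] [-0.2 -1.9  0.3] [([352, 201, 3, 4, 10], [353.0, 202.2])]
```

Request:
jog_arm(
  motion="0 0 -0.04 0.1 4 0 16; 0 0 -0.08 0.3 8 0 16; 0 0 -0.12 0.6 11 0 16; 0 0 -0.12 0.6 11 0 16",
)

```text
t: 7.42
tool_pos: [0.4791, -0.1597, 0.0622]
tool_rot: [-3.127, -0.302, -0.001]
force: [0.5, 1.6, 0.5]
width: 0.186
finger_force: 0.4
```

Run:
```python
from h import *
S=drop();s=bot.observe();print(s["tool_pos"],s["force"].round(1),blobs(mask(S,'red',(325,185,375,225)),1))
```

```text
t 7.42 drop 10.5 mm area 121
[ 0.47908899 -0.15961623  0.06217972] [1.  1.1 1.3] [([352, 200, 4, 4, 14], [353.5, 201.3])]
```

Request:
jog_arm(
  motion="0 0 0 0 0 0 16; 0 0 0 0 0 0 16; 0 0 0 0 0 0 16; 0 0 0 0 0 0 16",
)

```text
t: 7.98
tool_pos: [0.4789, -0.1597, 0.0621]
tool_rot: [3.127, 0.302, 0.0]
force: [-0.3, 1.3, 0.0]
width: 0.187
finger_force: 0.3
```

Run:
```python
from h import *
S=drop();s=bot.observe();print(s["tool_pos"],s["force"].round(1),blobs(mask(S,'red',(325,185,375,225)),1))
```

```text
t 7.97 drop 13.3 mm area 120
[ 0.47885903 -0.1596795   0.06208536] [ 0.1  1.2 -0.3] [([352, 200, 4, 4, 14], [353.5, 201.3])]
```

Request:
jog_arm(
  motion="0 0 -0.05 0.1 4 0 16; 0 0 -0.1 0.4 8 0 16; 0 0 -0.1 0.4 8 0 16; 0 0 -0.1 0.4 8 0 16",
)

```text
t: 8.52
tool_pos: [0.4805, -0.1676, 0.062]
tool_rot: [3.108, 0.456, -0.001]
force: [0.4, 0.2, -0.5]
width: 0.19
finger_force: 0.0
```

Run:
```python
from h import *
drop()
```

```text
t 8.53 drop 18.4 mm area 121
```

Request:
jog_arm(
  motion="0 0 0 0 0 0 16; 0 0 0 0 0 0 16; 0 0 0 0 0 0 16; 0 0 0 0 0 0 16",
)

```text
t: 9.07
tool_pos: [0.4808, -0.1675, 0.0621]
tool_rot: [-3.108, -0.458, -0.0]
force: [0.7, -0.7, -0.2]
width: 0.185
finger_force: 0.0
```

Run:
```python
from h import *
drop();s=bot.observe();print(s["tool_pos"],s["force"].round(1))
A=[.558,-.1425]
p=s["tool_pos"];print(np.degrees(np.arctan2(A[1]-p[1],A[0]-p[0]))+8.6)
```

```text
t 9.07 drop 23.1 mm area 126
[ 0.48077222 -0.16744211  0.06209604] [-0.4  0.9 -0.3]
26.498799937171114
```

Request:
jog_arm(
  motion="0 0 0 0 0 0 16; 0 0 0 0 0 0 16; 0 0 0 0 0 0 16; 0 0 0 0 0 0 16; 0 0 0 0 0 0 16",
)

```text
t: 9.75
tool_pos: [0.4808, -0.1675, 0.0621]
tool_rot: [-3.108, -0.458, 0.0]
force: [-0.3, 0.7, -0.3]
width: 0.19
finger_force: 0.0
```

Request:
jog_arm(
  motion="0 0 0 0 0 0 16; 0 0 0 0 0 0 16; 0 0 0 0 0 0 16; 0 0 0 0 0 0 16; 0 0 0 0 0 0 16",
)

```text
t: 10.38
tool_pos: [0.4808, -0.1675, 0.0621]
tool_rot: [-3.108, -0.458, 0.0]
force: [-0.1, 0.8, -0.3]
width: 0.188
finger_force: 0.0
```

Request:
jog_arm(
  motion="0 0 0 0 0 0 16; 0 0 0 0 0 0 16; 0 0 0 0 0 0 16; 0 0 0 0 0 0 16; 0 0 0 0 0 0 16",
)

```text
t: 11.0
tool_pos: [0.4808, -0.1675, 0.0621]
tool_rot: [-3.108, -0.458, -0.0]
force: [0.4, 0.6, -0.8]
width: 0.187
finger_force: 0.0
```

Run:
```python
from h import *
S=drop();cv2.imwrite("pics/mid.png",S[...,::-1])
s=bot.observe();print(s["tool_pos"],s["force"].round(1))
# pin seat geometry in tool frame
R=Ro.from_rotvec(s["tool_rot"]).as_matrix();print(R[:2,:2].round(3).tolist())
```

```text
t 11.00 drop 41.3 mm area 124
[ 0.48078855 -0.16746576  0.06208653] [-0.3 -0.3  0.3]
[[0.957, 0.289], [0.289, -0.957]]
```

Request:
jog_arm(
  motion="0 0 0 0 0 0 16; 0 0 0 0 0 0 16; 0 0 0 0 0 0 16; 0 0 0 0 0 0 16; 0 0 0 0 0 0 16",
)

```text
t: 11.68
tool_pos: [0.4808, -0.1674, 0.0621]
tool_rot: [-3.108, -0.458, -0.0]
force: [0.1, -0.3, 0.6]
width: 0.184
finger_force: 0.0
```

Request:
jog_arm(
  motion="0 0 0 0 0 0 16; 0 0 0 0 0 0 16; 0 0 0 0 0 0 16",
)

```text
t: 12.05
tool_pos: [0.4808, -0.1675, 0.0621]
tool_rot: [-3.108, -0.458, -0.0]
force: [-0.0, 0.3, -0.9]
width: 0.187
finger_force: 0.0
```

Run:
```python
from h import *
S=drop();a=cv2.resize(S[190:225,255:320],None,fx=12,fy=12,interpolation=2);cv2.imwrite("pics/g2.png",a[...,::-1])
```

```text
t 12.05 drop 51.9 mm area 120
```

View pics/g2.png

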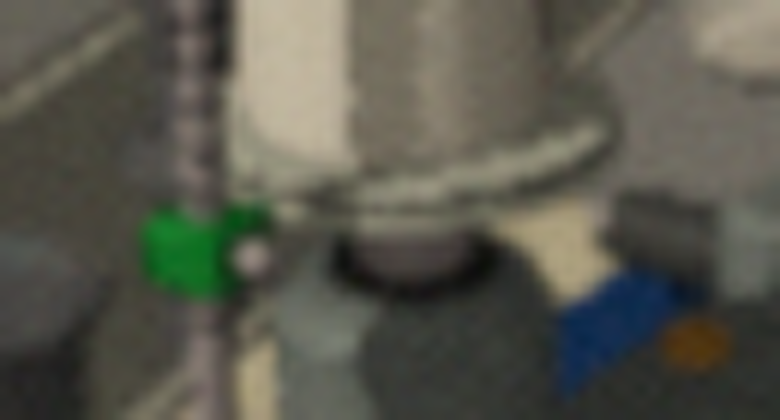

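The pointer tip is at row 208 and the near platen edge is still about 2 to 3 px above it, which agrees with about 7 mm left. I'll wait 4 rows, then close.

Request:
jog_arm(
  motion="0 0 0 0 0 0 16; 0 0 0 0 0 0 16; 0 0 0 0 0 0 16; 0 0 0 0 0 0 16; 0 0 0.08 0.3 -6.4 0 16",
)

```text
t: 12.72
tool_pos: [0.4794, -0.1624, 0.0621]
tool_rot: [3.123, 0.329, 0.001]
force: [0.9, -4.7, -0.0]
width: 0.187
finger_force: 2.0
```

Request:
jog_arm(
  motion="0 0 0.1 0.4 -8 0 16; 0 0 0.18 1.3 -14.3 0 16; 0 0 0.25 2.5 -19.8 0 16; 0 0 0.28 3.1 -22.1 0 16; 0 0 0.28 3.1 -22.1 0 16",
)

```text
t: 13.35
tool_pos: [0.477, -0.1393, 0.062]
tool_rot: [3.139, -0.105, -0.001]
force: [-2.4, -2.3, 0.3]
width: 0.187
finger_force: 1.6
```

Run:
```python
from h import *
S=drop();S=drop();s=bot.observe();print(s["tool_pos"],s["force"].round(1))
a=cv2.resize(S[190:225,255:320],None,fx=12,fy=12,interpolation=2);cv2.imwrite("pics/g3.png",a[...,::-1])
```

```text
t 13.35 drop 59.2 mm area 116
t 13.40 drop 59.2 mm area 117
[ 0.4772423  -0.13930797  0.06197461] [-2.6 -3.1  0.1]
```

View pics/g3.png

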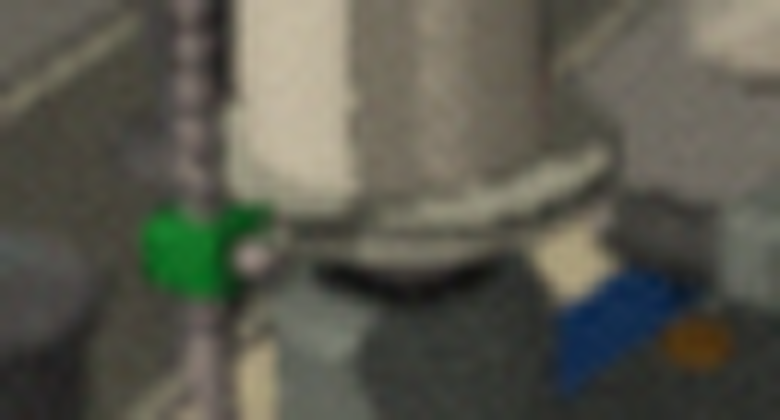

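The platen has stopped at a drop of 59.2 mm, and its edge meets the pointer tip at row 208. I'll ease the lever onto its seat.

Request:
jog_arm(
  motion="0 0 0.03 0 -2.4 0 16; 0 0 0.06 0.1 -4.8 0 16; 0 0 0.06 0.1 -4.8 0 16",
)

```text
t: 13.82
tool_pos: [0.4779, -0.1339, 0.062]
tool_rot: [-3.135, 0.2, 0.001]
force: [-3.4, -2.8, 1.0]
width: 0.187
finger_force: 1.6
```

Request:
jog_arm(
  motion="0 0 0.02 0 -1.5 0 16; 0 0 0.02 0 -1.5 0 16",
)

```text
t: 14.08
tool_pos: [0.4781, -0.1326, 0.062]
tool_rot: [-3.133, 0.231, 0.0]
force: [-3.0, -3.2, 0.9]
width: 0.188
finger_force: 1.7
```

Request:
jog_arm(
  motion="0 0 0 0 -1.2 0 16; 0 0 0 0 -1.2 0 16",
)

```text
t: 14.32
tool_pos: [0.4783, -0.1315, 0.0621]
tool_rot: [-3.133, 0.231, 0.0]
force: [-3.5, -3.0, 0.7]
width: 0.19
finger_force: 1.8
```

Request:
jog_arm(
  motion="0 0 0 0 -1.2 0 16; 0 0 0 0 -1.2 0 16",
)

```text
t: 14.58
tool_pos: [0.4785, -0.1303, 0.062]
tool_rot: [-3.133, 0.231, 0.0]
force: [-2.9, -3.0, -0.3]
width: 0.191
finger_force: 1.8
```

Request:
jog_arm(
  motion="0 0 0 0 -1.2 0 16; 0 0 0 0 -1.2 0 16",
)

```text
t: 14.82
tool_pos: [0.4787, -0.1291, 0.0621]
tool_rot: [-3.133, 0.231, -0.0]
force: [-3.6, -3.0, -0.4]
width: 0.185
finger_force: 1.8
```

Request:
jog_arm(
  motion="0 0 0 0 -1 0 16; 0 0 0 0 -1 0 16",
)

```text
t: 15.08
tool_pos: [0.4789, -0.1281, 0.0621]
tool_rot: [-3.133, 0.231, 0.0]
force: [-3.6, -2.3, 0.3]
width: 0.186
finger_force: 1.8
```

Request:
jog_arm(
  motion="0 0 0 0 -1 0 16; 0 0 0 0 -1 0 16",
)

```text
t: 15.32
tool_pos: [0.4789, -0.1272, 0.0621]
tool_rot: [3.133, -0.231, -0.0]
force: [-3.0, -2.5, -0.1]
width: 0.187
finger_force: 2.0
```

Request:
jog_arm(
  motion="0 0 0 0 -1 0 16; 0 0 0 0 -1 0 16",
)

```text
t: 15.58
tool_pos: [0.479, -0.1268, 0.0621]
tool_rot: [3.132, -0.232, -0.0]
force: [-3.4, -5.4, 0.1]
width: 0.183
finger_force: 2.7
```

Run:
```python
from h import *
S=drop();s=bot.observe();print(s["tool_pos"],s["force"].round(1),blobs(mask(S,'red',(325,185,375,225)),1))
for r in range(190,210): print(r,"".join("R" if v[0]>2*v[1] and v[0]>50 else "#" if v.sum()<150 else "+" if v.sum()<220 else "." for v in S[r,335:375].astype(int)))
```

```text
t 15.57 drop 59.2 mm area 117
[ 0.47895424 -0.12678243  0.06207673] [-3.9 -4.9 -0.5] [([349, 203, 4, 5, 15], [350.6, 205.1])]
190 ++++++++++###########+++++++++++........
191 ++++++.....##########+.++++++++.........
192 +++++......######+###+.++++++...........
193 +++........+#####+###+++++..............
194 ...........+#####+###++++...............
195 ...........+#####+###++.................
196 ...........#####+.###+..................
197 ...........+####+.###+..................
198 ...........#####+.###+..................
199 ...........#####+.###...................
200 ...........+####+.##+...................
201 ............+###..++....................
202 ........................................
203 +................R......................
204 ++++++........RRRR......................
205 ++++++........RRRR+.....................
206 ++++..........RRRR+.....................
207 ##++............R.......................
208 ##+.....................................
209 ##+.....................................
```

Force is rising and the pin is back at its starting column, so the lever is on its seat. I'll press on toward 12 N.

Request:
jog_arm(
  motion="0 0 0 0 -1 0 16; 0 0 0 0 -1 0 16",
)

```text
t: 15.88
tool_pos: [0.479, -0.1263, 0.0621]
tool_rot: [3.132, -0.232, -0.001]
force: [-3.9, -6.4, 0.8]
width: 0.186
finger_force: 3.5
```

Request:
jog_arm(
  motion="0 0 0 0 -0.7 0 16; 0 0 0 0 -0.7 0 16",
)

```text
t: 16.12
tool_pos: [0.479, -0.126, 0.0621]
tool_rot: [3.131, -0.233, -0.001]
force: [-4.9, -7.1, 1.3]
width: 0.193
finger_force: 4.0
```

Request:
jog_arm(
  motion="0 0 0 0 -1 0 16; 0 0 0 0 -2 0 16; 0 0 0 0 -2 0 16",
)

```text
t: 16.5
tool_pos: [0.4791, -0.1251, 0.0621]
tool_rot: [3.13, -0.234, -0.001]
force: [-4.5, -10.8, 0.8]
width: 0.188
finger_force: 5.6
```

Request:
jog_arm(
  motion="0 0 0 0 -1.2 0 16; 0 0 0 0 -1.2 0 16; 0 0 0 0 -1.2 0 16",
)

```text
t: 16.88
tool_pos: [0.4792, -0.1246, 0.0621]
tool_rot: [3.129, -0.235, -0.001]
force: [-5.2, -12.1, 1.4]
width: 0.19
finger_force: 6.5
```

Request:
jog_arm(
  motion="0 0 0 0 0 0 16; 0 0 0 0 0 0 16; 0 0 0 0 3 0 16; 0 0 0 0 6 0 20; 0 0 0 0 6 0 36",
)

```text
t: 17.5
tool_pos: [0.4803, -0.1265, 0.0624]
tool_rot: [-3.132, 0.23, -0.003]
force: [0.3, 0.8, 0.3]
width: 0.417
finger_force: 0.0
```

Request:
jog_arm(
  motion="0 0 0 0 0 0 36; 0 0 0 0 0 0 36; 0 0 0 0 0 -15 36; 0 0 0 0 0 -40 36; 0 0 0 0 0 -75 36",
)

```text
t: 18.12
tool_pos: [0.4785, -0.1268, 0.1373]
tool_rot: [-3.133, 0.23, 0.003]
force: [0.1, -1.6, -0.2]
width: 0.421
finger_force: 0.0
```

Run:
```python
from h import *
S=drop();s=bot.observe();print(s["tool_pos"],s["force"].round(1),blobs(mask(S,'red',(325,185,375,225)),1))
```

```text
t 18.12 drop 59.5 mm area 118
[ 0.48107789 -0.12718774  0.14186914] [ 2.1 -1.3  3.6] [([349, 193, 5, 14, 59], [350.9, 199.7])]
```

Request:
jog_arm(
  motion="0 0 0 0 0 -30 36; 0 0 0 0 0 -50 36; 0 0 0 0 0 -50 36; 0 0 0 0 0 -50 36",
)

```text
t: 18.68
tool_pos: [0.4786, -0.1271, 0.1863]
tool_rot: [-3.133, 0.231, 0.001]
force: [0.3, 0.2, -0.1]
width: 0.421
finger_force: 0.0
```

Run:
```python
from h import *
drop();print(bot.observe()["force"].round(1));print(bot.finish_job())
```

```text
t 18.68 drop 59.5 mm area 118
[-0.1 -0.3  0.6]
the job is handed in; nothing more can be done
None
```

I handed the job in at about 18.7 s (no verdict came back): by my measurements the platen sank 59.5 mm at no more than about 10 mm/s to the pointer's height, the valve was pressed shut with about 12.7 N, and the arm was clear of everything at the end.

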